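Enable the pottery kiln with its tongue key

TASK

Enable the kiln: take the red-handled tongue key out of the wooden rack and put its steel tongue straight down into the slot of the interlock switch with the red top, keeping hold of it as it goes in rather than dropping it, until it is fully home with its collar flush on the switch, then let go. Leave the blue key in the rack and the blue glazed bowl where they are.

Things in the scene. Friction and masses are not known exactly. Their poses are not given: they have to be found in the camera images.
- kiln_key_grip (a point): Centre of the kiln key's red grip, 22 (x) x 46 (y) x 56 mm high. Under it a dark collar plate 46 x 74 x 6 mm, then a flat steel tongue 6 (x) x 30 (y) x 50 mm long, pointing down. z up; x is the thin way, to pinch along; a half turn about z is the same. Below this point: collar top 28, collar underside 34, tongue tip 84 mm. Loose, about 0.18 kg; parked upright, this point 94 mm above the table.
- kiln_switch_slot (a point): Centre of the slot's mouth, in the top face of the kiln's fixed switch: black, 70 (x) x 96 (y) x 85 mm high, top 18 mm red. z up, x across the slot. Mouth 30 (x) x 58 (y) mm, sloping in over 18 mm to a slot 12 x 40 mm, 60 mm deep in all. No spring. Home: collar on the top face, grip centre 34 mm above this point, thin ways in line. A like blue-topped switch, 120 mm or more away, is a bystander.
- mill_key_grip (a point): Centre of the blue grip of another machine's key, same shape and axes; leave it. Both keys stand side by side (100 mm apart along y, either order) in a pale wooden rack 70 x 216 x 60 mm high, fixed, in loose slots 12 x 40 mm, collars resting on its top. Rack and switches are each turned up to 30 degrees from the x axis pointing ahead.
- bowl: Small blue glazed bowl standing on the table beyond the rack and switches, 120 mm across the rim, 60 mm high, origin under the centre of its foot; a bystander.
Things that resemble listed ones, but are neither listed nor needed, are in the scene too. What is shaped like the part that bears kiln_switch_slot but pink or yellow is not meant. There is more than one size of the part that bears kiln_key_grip; the job needs the middle-sized.

How it is judged:
On the way:
1. the red key's tongue is at least 20 mm into the red switch's mouth while the fingers hold it (z of kiln_key_grip in the frame of kiln_switch_slot below 0.064 m and horizontal distance between kiln_key_grip and kiln_switch_slot below 0.015 m and contact force between the fingers and kiln_key above 0.5 N), for 0.1 s.
At the end, for the whole second after the job is handed in: Red key in the red-topped switch: collar within 8 mm of its top face, grip centre within 12 mm of the slot centre from above, upright within 10 and in line within 20 degrees, released, still; blue key standing in the rack within 20 mm, tilt under 15 degrees; bowl within 30 mm of its start (z of kiln_key_grip in the frame of kiln_switch_slot below 0.042 m and horizontal distance between kiln_key_grip and kiln_switch_slot below 0.012 m and angle between kiln_key_grip's own z axis and vertical below 0.17 rad and angle between the x axis of kiln_key_grip and the x axis of kiln_switch_slot, either way round below 0.35 rad and linear speed of kiln_key below 0.02 m/s and distance of mill_key_grip from where it was at the start of the episode below 0.02 m and angle between mill_key_grip's own z axis and vertical below 0.26 rad and distance of bowl from where it was at the start of the episode below 0.03 m); the robot touches nothing.
It fails at once if the blue key is moved by more than 20 mm (distance of mill_key_grip from where it was at the start of the episode above 0.02 m).
It fails at once if the bowl is moved by more than 30 mm (distance of bowl from where it was at the start of the episode above 0.03 m).
It also fails if it takes over 42 s, if anything falls off the work surface, if the arm or the gripper's body presses on something with over 40 N, if the wrist force passes 120 N, or if a joint passes its speed limit or range.

ROBOT

A 6-joint arm with a two-finger parallel gripper is mounted at the origin on the work surface. World frame = base frame: x ahead of the robot, y to its left, z up, the work surface at z = 0. Lengths are in m, angles in rad, forces in N, time in s.
With the tool pointing down it reaches from about 0.275 to 0.75 m from the base axis. Payload 10.2 kg.
Tool frame: the origin (TCP) lies midway between the tips of the shut fingers; the grasp point (between the pads) lies manip.pinch_z behind it (manip.pinch_z is the distance from the TCP to the grasp point, in m); z points along the fingers, y is the line along which they close (so a half turn about z gives the same grasp; the last joint's range is limited). The gripper opens to 88 mm and grips with 3 to 60 N. Pads are 18 mm wide; open, the fingers measure 123 mm over their backs; the gripper's body (75 mm by 187 mm) begins 45 mm behind the grasp point.
Start: joints at [-1.498, 0.313, 1.498, -0, 1.331, -0.223], TCP at [0.153, -0.502, 0.239] pointing down, gripper open.
Joint ranges: [-2.94, 2.94], [-0.97, 2.17], [0.19, 2.56], [-1.23, 4.37], [0.02, 3.11], [-2.88, 2.88]. Speed limits (rad/s): [2.39, 2.39, 3.01, 3.14, 3.14, 3.14].

INTERFACE

Orientations are given as a unit quaternion [x, y, z, w].
In Python, from cell import manip, imaging, job gives the robot as it stands. The module is installed in compiled form; this text tells all that it offers.
- The arm moves only by the shell command python3 -m crank 'ROWS' [OPENING]. ROWS is JSON, a list of rows, each a list of 6 numbers: the shift along the world's x, y, z in m, then the turn, a rotation vector about the world's x, y, z in degrees. In form: [[tx, ty, tz, rx, ry, rz], ...]. A call has 1 to 10 rows; each row is the pose to reach, as a shift and turn from the pose commanded when the call began; what a row does not reach only later rows make up. A row lasts 1/8 s, in which the tool goes at most 62.5 mm and 10.7 degrees, less where a joint would pass 70% of its speed; a pose out of reach is approached as far as the arm can. A call with a gripper value outside its range is refused whole. OPENING is the opening in per cent of the stroke, from 0 (shut) to 100 (fully open), set as the call begins (- or left out, the last holds). The fingers move at their own pace and stop on an object; the grip force is fixed at half the most. Time passes only in rows, so rows that repeat a pose let the fingers close. It gives the time, the measured TCP pose, the force, the opening and the grip force at its end, in the units of the state.
- manip.get_state(): the state, without advancing time (a new reading comes with each control period).
- imaging.camera(name): name is "scene" or "top" or "wrist"; returns (picture, depth): 420x560x3 uint8, blue, green, red; 420x560 float32, m along the optical axis (not along the pixel's ray), 0 where there is no reading.
- imaging.camera_model(name): a dict with "fx", "fy", "cx", "cy" (pixels), "xyz" and "attitude" of the camera in the world. Camera axes: x right, y up, looking along -z (the intrinsics and any distortion apply to the point x, -y, -z); pixel columns grow to the right and rows downward; lengths in m; the calibration is good to about 2 mm. A picture is of the moment at which its call begins: read the wrist's pose just before it. camera_model takes no time and is no camera call; for the wrist camera it gives the pose at the moment of the call.
- job.finish_job(): hands the job in; it is judged then, once.
The state is a dict: "clock": time; "joint_positions": joint angles; "qvel": joint speeds; "tau": joint torques, N m; "eef_pos": TCP position; "ee_rot": TCP orientation; "force": force on the tool from outside, world axes, zero at the start; "wrist_torque": the same for the moment, N m; "grip_width": opening from 0.0 (shut) to 1.0 (fully open); "grip_force": force on a finger pad.
Only numpy, scipy, OpenCV 4.12 (cv2) and the standard library are available. Lean on these libraries where they do the work, as an engineer would, in place of code of your own. Each camera call takes 0.05 s, during which the arm holds its last target. There are 200 camera calls.

## Working session

There is one attempt and no reset: what is moved stays moved. The work goes in short steps, Python scripts to look and compute and a shell command to move; the robot and the scene stay as the last step left them, time stands still between calls to the robot, and variables do not carry over. Pictures are saved under pics/ and viewed, at most 10 in all, crops included, and the job is handed in when it is done.

```bash
mkdir -p pics
cat > h.py <<'E'
import numpy as np, cv2
from scipy.spatial.transform import Rotation as R
from cell import manip, imaging, job
def grab(n):
    m=imaging.camera_model(n); p,d=imaging.camera(n); return p,d,m
def pts(d,m):
    v,u=np.mgrid[:d.shape[0],:d.shape[1]]
    c=np.dstack([(u-m['cx'])/m['fx']*d,-(v-m['cy'])/m['fy']*d,-d])
    return c@R.from_quat(m['attitude']).as_matrix().T+np.array(m['xyz'])
E
python3 - <<'E'
from h import *
print(manip.pinch_z, manip.get_state())
for n in ['top','scene']:
    p,d,m=grab(n); print(n,m); cv2.imwrite(f'pics/{n}0.png',p); np.savez(f'{n}0.npz',p=p,d=d,P=pts(d,m))
E
```

```text
0.0187 {'clock': 0.0, 'joint_positions': array([-1.49838503e+00,  3.13457427e-01,  1.49839920e+00,  4.81770691e-06,
        1.33099460e+00, -2.23426199e-01]), 'qvel': array([-0.00085939, -0.00092316,  0.00178767, -0.00010245, -0.00046864,
       -0.00215868]), 'tau': array([-7.49784922e-04, -4.02210796e+01, -2.52271217e+01,  6.94833929e-02,
        3.52779042e-02, -1.30452181e-04]), 'eef_pos': array([ 0.15301821, -0.50196333,  0.23817153]), 'ee_rot': array([ 9.89079843e-01,  1.47379333e-01,  4.98034581e-05, -6.27315368e-04]), 'force': array([ 0.24167809, -0.54212955,  0.65608387]), 'wrist_torque': array([-0.03221779,  0.03060999,  0.00396082]), 'grip_force': 0.0, 'grip_width': 0.9986606775711498}
top {'fx': 396.8264754230071, 'fy': 396.8264754230071, 'cx': 276.3711813152186, 'cy': 203.0954752801553, 'xyz': array([ 0.39837943, -0.13068132,  1.22979281]), 'attitude': array([ 0.0595396 , -0.04943235, -0.70305925,  0.70690817])}
scene {'fx': 428.88685743342023, 'fy': 428.88685743342023, 'cx': 276.62476117066177, 'cy': 209.11586121430156, 'xyz': array([ 1.29140965, -0.13610543,  0.78967128]), 'attitude': array([0.27222413, 0.26951655, 0.64610776, 0.6601512 ])}
```

View pics/top0.png

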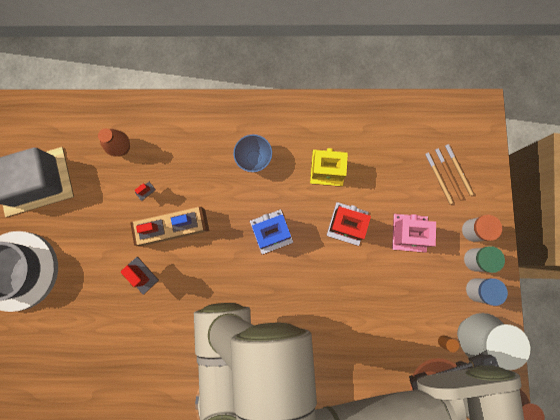

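View pics/scene0.png

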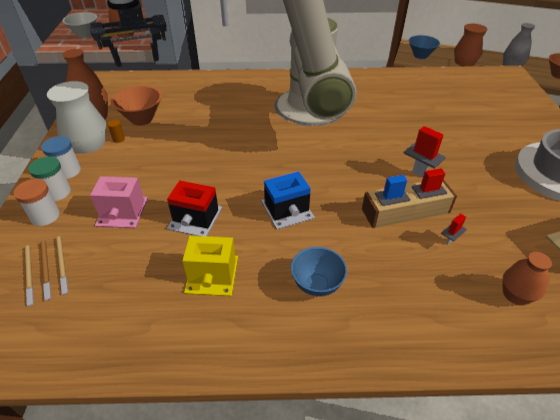

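The top view shows the red key in the rack at (147,228) with the blue key beside it at (180,220). The red switch is at (349,223). The small and large red decoy keys stand loose at (145,190) and (133,272). Next I measure the key and the switch.

```bash
cat > m.py <<'E'
from h import *
def comps(p,d,P,lo,hi):
    h=cv2.cvtColor(p,cv2.COLOR_BGR2HSV).astype(int)
    red=((h[...,0]<6)|(h[...,0]>174))&(h[...,1]>190)&(h[...,2]>90)
    blu=(h[...,0]>105)&(h[...,0]<128)&(h[...,1]>160)&(h[...,2]>90)
    for nm,mk in(('red',red),('blue',blu)):
        k=(mk&(d>0)&(P[...,2]>lo)&(P[...,2]<hi)).astype(np.uint8)
        n,L,s,c=cv2.connectedComponentsWithStats(k)
        for i in range(1,n):
            if s[i,4]<25: continue
            Q=P[L==i]; zt=np.percentile(Q[:,2],95); T=Q[Q[:,2]>zt-.006]
            r=cv2.minAreaRect((T[:,:2]*1000).astype(np.float32))
            print(nm,c[i].round(),s[i,4],'zt',zt.round(4),'rect',np.round(r[0],1),np.round(r[1],1),round(r[2],1),'mean',(T.mean(0)*1000).round(1))
E
python3 - <<'E'
from m import *
for n in['top','scene']:
    z=np.load(n+'0.npz'); print(n); comps(z['p'],z['d'],z['P'],.03,.25)
    P=z['P']; h=cv2.cvtColor(z['p'],cv2.COLOR_BGR2HSV).astype(int)
    # rack: wood region raised
    k=(P[...,2]>.045)&(P[...,2]<.075)&(P[...,1]>.0)&(P[...,1]<.5)&(P[...,0]>.15)
    k=cv2.morphologyEx(k.astype(np.uint8),2,np.ones((3,3)))
    nn,L,s,c=cv2.connectedComponentsWithStats(k)
    for i in range(1,nn):
        if s[i,4]>100: print('z~.06',c[i].round(),s[i,4],[np.round(a,1) for a in cv2.minAreaRect((P[L==i][:,:2]*1000).astype(np.float32))])
E
```

```text
top
red [140. 188.] 59 zt 0.0865 rect [618.8 288.2] [15.3 32.4] 41.5 mean [619.3 288.2  83.7]
red [351. 223.] 705 zt 0.0874 rect [ 520.7 -330.4] [95.6 69.9] 73.2 mean [ 520.5 -331.3   84.3]
red [144. 228.] 118 zt 0.1241 rect [499.2 257.9] [20.8 43. ] 14.0 mean [499.3 256.6 121.1]
red [131. 276.] 227 zt 0.1464 rect [366.4 279. ] [57.4 27.5] 45.1 mean [366.1 279.1 143.6]
blue [179. 219.] 105 zt 0.1239 rect [522.8 161.3] [19.6 43. ] 14.7 mean [522.6 161.7 121. ]
blue [271. 231.] 576 zt 0.0876 rect [495.3 -98.7] [68.1 92.8] 20.8 mean [495.6 -98.6  84.5]
z~.06 [120. 147.] 168 [array([754.8, 372.5]), array([36.5, 78.3]), np.float64(50.1)]
z~.06 [169. 226.] 1371 [array([510.6, 209.9]), array([ 71. , 217.1]), np.float64(13.0)]
z~.06 [141. 267.] 150 [array([389.3, 275.4]), array([72.7, 27.9]), np.float64(57.1)]
z~.06 [146. 287.] 106 [array([334. , 259.4]), array([26.3, 45. ]), np.float64(36.7)]
scene
red [429. 141.] 549 zt 0.1448 rect [373.1 278.8] [58.6 32. ] 46.4 mean [374.7 278.6 143.3]
red [434. 180.] 337 zt 0.1228 rect [506.  257.6] [22.6 45.8] 17.0 mean [507.3 257.5 121.2]
red [192. 195.] 986 zt 0.087 rect [ 525.1 -330.5] [97.3 74.8] 72.9 mean [ 528.  -330.6   85. ]
red [458. 222.] 137 zt 0.0852 rect [624.6 289.8] [14.6 32.5] 38.0 mean [625.5 288.9  83.5]
blue [287. 187.] 907 zt 0.087 rect [500.2 -98.5] [74.2 96.6] 20.6 mean [502.3 -99.1  84.8]
blue [396. 187.] 359 zt 0.1232 rect [528.4 161.1] [23.1 45.1] 16.1 mean [529.9 160.4 121.4]
z~.06 [424. 158.] 319 [array([371.7, 278.5]), array([97.1, 64.1]), np.float64(46.7)]
z~.06 [408. 199.] 1641 [array([516.6, 209.3]), array([ 75. , 219.3]), np.float64(13.0)]
z~.06 [341. 267.] 163 [array([739.9,   9.7]), array([77. , 18.3]), np.float64(0.8)]
z~.06 [522. 287.] 535 [array([789.1, 375.8]), array([79.5, 46.3]), np.float64(48.2)]
```

```bash
python3 -m crank '[[0.02,0.045,0,0,0,5],[0.04,0.09,0,0,0,10],[0.065,0.135,0.01,0,0,15],[0.085,0.18,0.01,0,0,20],[0.105,0.225,0.01,0,0,25],[0.125,0.27,0.01,0,0,31],[0.145,0.315,0.01,0,0,37],[0.165,0.36,0.01,0,0,43],[0.185,0.4,0.01,0,0,47],[0.185,0.4,0.01,0,0,47]]' 100
python3 -m crank '[[0.02,0.045,0,0,0,5],[0.04,0.09,0,0,0,10],[0.06,0.135,0.0,0,0,15],[0.08,0.18,0.0,0,0,20],[0.1,0.225,0,0,0,25],[0.12,0.27,0,0,0,30],[0.14,0.315,0,0,0,35],[0.16,0.35,0,0,0,40],[0.165,0.36,0,0,0,40],[0.165,0.36,0,0,0,40]]'
python3 - <<'E'
from m import *
p,d,m=grab('wrist'); s=manip.get_state()
print(s['clock'],s['eef_pos'],R.from_quat(s['ee_rot']).as_matrix().round(3),m['xyz']); cv2.imwrite('pics/w1.png',p); comps(p,d,pts(d,m),.03,.25)
E
```

```text
clock: 1.35
eef_pos: [0.3385, -0.1002, 0.2486]
ee_rot: [0.847, 0.532, 0.0, -0.0]
force: [-0.3, -0.5, -0.2]
grip_width: 1.001
grip_force: 0.0
clock: 2.6
eef_pos: [0.5032, 0.2569, 0.2482]
ee_rot: [0.617, 0.787, -0.001, -0.0]
force: [-0.4, -0.7, 0.2]
grip_width: 1.001
grip_force: 0.0
2.65 [0.50300388 0.25654318 0.24856245] [[-0.239  0.971 -0.001]
 [ 0.971  0.239 -0.001]
 [-0.    -0.001 -1.   ]] [0.48452587 0.3298365  0.39351036]
red [107. 116.] 3862 zt 0.1449 rect [369.1 279.9] [58.9 28. ] 45.1 mean [369.3 280.4 143.5]
red [283. 187.] 1770 zt 0.1223 rect [502.3 258.4] [20.9 44.8] 13.1 mean [502.5 259.  121. ]
red [425. 174.] 922 zt 0.0841 rect [621.  289.4] [16.  33.9] 39.8 mean [620.3 290.   82.9]
blue [281. 295.] 1792 zt 0.1221 rect [525.2 161.9] [20.8 44.2] 13.5 mean [524.6 163.4 120.9]
```

```bash
python3 -m crank '[[0,0.002,-0.04,0,0,-0.5],[0,0.002,-0.08,0,0,-0.5],[0,0.002,-0.11,0,0,-0.5],[0,0.002,-0.135,0,0,-0.5],[0,0.002,-0.15,0,0,-0.5],[0,0.002,-0.16,0,0,-0.5],[0,0.002,-0.16,0,0,-0.5]]'
python3 -m crank '[[0,0,0,0,0,0],[0,0,0,0,0,0],[0,0,0,0,0,0],[0,0,0,0,0,0],[0,0,0,0,0,0],[0,0,0,0,0,0],[0,0,0,0,0,0],[0,0,0,0,0,0]]' 0
```

```text
clock: 3.52
eef_pos: [0.503, 0.2595, 0.0887]
ee_rot: [0.62, 0.785, -0.0, -0.0]
force: [-0.2, 0.5, 1.2]
grip_width: 0.998
grip_force: 0.0
clock: 4.53
eef_pos: [0.5031, 0.2598, 0.0887]
ee_rot: [0.619, 0.785, 0.0, 0.0]
force: [0.4, -0.2, -0.5]
grip_width: 0.248
grip_force: 30.0
```

```bash
python3 -m crank '[[0,0,0.015,0,0,0],[0,0,0.035,0,0,0],[0,0,0.06,0,0,0],[0,0,0.085,0,0,0],[0,0,0.11,0,0,0],[0,0,0.135,0,0,0],[0,0,0.155,0,0,0],[0,0,0.165,0,0,0],[0,0,0.165,0,0,0]]'
python3 - <<'E'
from m import *
p,d,m=grab('scene'); print(manip.get_state()['grip_force']); cv2.imwrite('pics/s2.png',p); comps(p,d,pts(d,m),.1,.35)
E
```

```text
clock: 5.65
eef_pos: [0.503, 0.2598, 0.2542]
ee_rot: [0.619, 0.785, 0.0, 0.0]
force: [-0.4, -0.3, -2.6]
grip_width: 0.246
grip_force: 30.0
29.99022371135652
red [450. 123.] 252 zt 0.288 rect [517.4 241. ] [22.4 68.3] 65.0 mean [507.8 247.6 287.4]
red [426. 140.] 310 zt 0.1451 rect [438.6 242.2] [ 29.3 192.3] 72.4 mean [365.6 264.7 145.2]
blue [397. 182.] 210 zt 0.123 rect [528.6 161. ] [21.9 47. ] 12.4 mean [529.5 160.4 121.4]
```

View pics/s2.png

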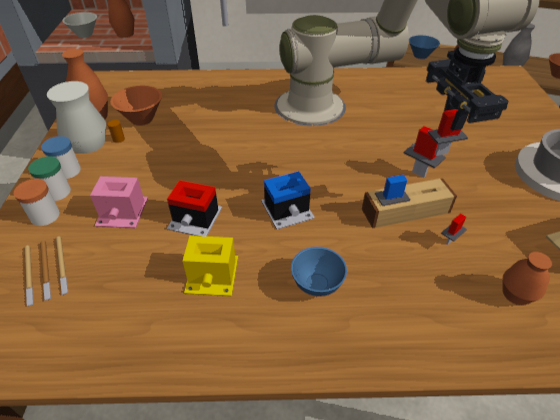

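The key is lifted, seen at (450,123), its rack slot is empty, and the blue key is still standing at (396,187). Now I carry it to the switch.

```bash
python3 -m crank '[[0,-0.02,0,0,0,-1],[0,-0.055,0,0,0,-3],[0.005,-0.1,0,0,0,-5],[0.005,-0.145,0,0,0,-7],[0.005,-0.19,0,0,0,-9],[0.01,-0.235,0,0,0,-11],[0.01,-0.28,0,0,0,-14],[0.01,-0.315,0,0,0,-16],[0.01,-0.34,0,0,0,-17],[0.01,-0.35,0,0,0,-18]]'
python3 -m crank '[[0,-0.02,0,0,0,-1],[0,-0.055,0,0,0,-3],[0.005,-0.1,0,0,0,-5],[0.005,-0.145,0,0,0,-7],[0.005,-0.19,0,0,0,-9],[0.01,-0.22,0,0,0,-11],[0.01,-0.235,0,0,0,-12],[0.01,-0.24,0,0,0,-12],[0.01,-0.24,0,0,0,-12],[0.01,-0.24,0,0,0,-12]]'
python3 - <<'E'
from m import *
for n in['wrist','top']:
    p,d,m=grab(n); s=manip.get_state()
    print(n,s['clock'],s['eef_pos'],R.from_quat(s['ee_rot']).as_matrix()[:2,1]); cv2.imwrite(f'pics/{n}3.png',p); np.savez(n+'3.npz',p=p,d=d,P=pts(d,m)); comps(p,d,pts(d,m),.03,.35)
E
```

```text
clock: 6.95
eef_pos: [0.5123, -0.0919, 0.2532]
ee_rot: [0.736, 0.677, -0.0, -0.001]
force: [-0.1, 0.6, -2.4]
grip_width: 0.245
grip_force: 30.0
clock: 8.2
eef_pos: [0.5232, -0.3293, 0.254]
ee_rot: [0.801, 0.598, 0.0, 0.0]
force: [-0.5, 0.1, -2.2]
grip_width: 0.244
grip_force: 30.0
wrist 8.25 [ 0.52320108 -0.32938932  0.25400242] [ 0.95888668 -0.28378914]
red [297. 153.] 1967 zt 0.0853 rect [ 531.1 -307.1] [43.8 68.2] 73.0 mean [ 546.4 -310.4   83.8]
red [288. 139.] 41 zt 0.0851 rect [ 537.7 -295.8] [7.  7.7] 10.3 mean [ 537.4 -295.9   84.1]
red [284. 273.] 5785 zt 0.2873 rect [ 524.9 -322.2] [27.8 21.9] 72.7 mean [ 525.8 -322.3  286.1]
red [282. 372.] 146 zt 0.2872 rect [ 516.2 -351.9] [ 3.2 18.6] 74.4 mean [ 516.2 -351.6  286.3]
top 8.3 [ 0.52319207 -0.32950001  0.25397162] [ 0.95883529 -0.28396275]
red [140. 188.] 55 zt 0.0873 rect [618.8 288.3] [16.8 32.6] 40.3 mean [618.5 289.6  83.8]
red [131. 276.] 219 zt 0.1465 rect [366.5 279.1] [56.9 27. ] 45.9 mean [365.8 279.  143.5]
blue [179. 219.] 106 zt 0.1239 rect [522.7 161.6] [19.9 42.3] 12.5 mean [523.1 161.7 121.1]
blue [271. 231.] 569 zt 0.0874 rect [495.3 -98.8] [68.5 93.2] 20.7 mean [495.3 -99.1  84.3]
```

View pics/wrist3.png

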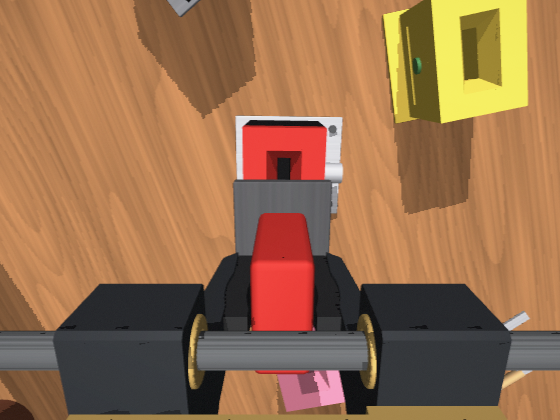

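The wrist view shows the key's collar at (283,215), lined up over the red switch, whose far part and slot are visible at (284,155). I compute the remaining offset in the switch's own axes.

Run:
```python
from h import *
z=np.load('wrist3.npz');P=z['P'];h=cv2.cvtColor(z['p'],cv2.COLOR_BGR2HSV).astype(int)
red=((h[...,0]<6)|(h[...,0]>174))&(h[...,1]>170)&(h[...,2]>70)
a=np.radians(-17);u=np.array([np.cos(a),np.sin(a)]);v=np.array([-np.sin(a),np.cos(a)])
o=np.array([.5232,-.3294])
def ext(M,nm):
    q=(P[M][:,:2]-o)*1000; print(nm,M.sum(),'u',np.percentile(q@u,[1,99]).round(1),'v',np.percentile(q@v,[1,99]).round(1))
ext(red&(abs(P[...,2]-.085)<.004),'switch top')
ext(red&(P[...,2]>.280)&(P[...,2]<.292),'grip top')
ext((P[...,2]>.22)&(P[...,2]<.24)&(h[...,1]<60),'collar')
# outer far strip of the switch: orientation of far edge
M=red&(abs(P[...,2]-.085)<.004); q=(P[M][:,:2]-o)*1000; b=[]
for t in np.arange(-30,31,6):
    k=abs(q@u-t)<3
    if k.sum()>5:b.append((t,(q@v)[k].max()))
print(np.round(b,1))
```

```text
switch top 3384 u [-33.   34.6] v [ 2.3 45.3]
grip top 4879 u [-11.1  10. ] v [-23.7  20.8]
collar 4946 u [-22.8  21.8] v [-1.6 34.7]
[[-30.   45.4]
 [-24.   45.5]
 [-18.   45.5]
 [-12.   45.5]
 [ -6.   45.5]
 [  0.   45.5]
 [  6.   45. ]
 [ 12.   45. ]
 [ 18.   45.1]
 [ 24.   45.1]
 [ 30.   45.2]]
```

```bash
python3 -m crank '[[0.001,-0.001,-0.02,0,0,-0.5],[0.001,-0.001,-0.045,0,0,-0.5],[0.001,-0.001,-0.07,0,0,-0.5],[0.001,-0.001,-0.085,0,0,-0.5],[0.001,-0.001,-0.092,0,0,-0.5],[0.001,-0.001,-0.098,0,0,-0.5],[0.001,-0.001,-0.104,0,0,-0.5],[0.001,-0.001,-0.11,0,0,-0.5],[0.001,-0.001,-0.115,0,0,-0.5],[0.001,-0.001,-0.115,0,0,-0.5]]'
```

```text
clock: 9.55
eef_pos: [0.5239, -0.3311, 0.1383]
ee_rot: [0.804, 0.594, -0.0, -0.0]
force: [-0.7, -0.1, -1.8]
grip_width: 0.247
grip_force: 30.0
```

No contact force. The tongue is about 25 mm in, so I continue slowly.

```bash
python3 -m crank '[[0,0,-0.004,0,0,0],[0,0,-0.008,0,0,0],[0,0,-0.012,0,0,0],[0,0,-0.016,0,0,0],[0,0,-0.02,0,0,0],[0,0,-0.022,0,0,0],[0,0,-0.024,0,0,0],[0,0,-0.024,0,0,0]]'
```

```text
clock: 10.55
eef_pos: [0.524, -0.3312, 0.1146]
ee_rot: [0.804, 0.594, -0.0, -0.0]
force: [0.1, -0.5, -1.5]
grip_width: 0.246
grip_force: 30.0
```

```bash
python3 -m crank '[[0,0,-0.001,0,0,0],[0,0,-0.0015,0,0,0],[0,0,-0.002,0,0,0],[0,0,-0.002,0,0,0]]'
```

```text
clock: 11.05
eef_pos: [0.5241, -0.3313, 0.1137]
ee_rot: [0.804, 0.594, 0.0, 0.0]
force: [-2.5, 1.8, 5.1]
grip_width: 0.249
grip_force: 30.0
```

The upward contact force shows the collar is seated. Releasing and backing off.

```bash
python3 -m crank '[[0,0,0,0,0,0],[0,0,0,0,0,0],[0,0,0,0,0,0],[0,0,0,0,0,0],[0,0,0,0,0,0],[0,0,0,0,0,0],[0,0,0,0,0,0]]' 90
python3 -m crank '[[0,0,0.015,0,0,0],[0,0,0.04,0,0,0],[0,0,0.07,0,0,0],[0,0,0.1,0,0,0],[0,0,0.13,0,0,0],[0,0,0.15,0,0,0],[0,0,0.15,0,0,0]]'
python3 - <<'E'
from m import *
for n in['wrist','scene']:
    p,d,m=grab(n); cv2.imwrite(f'pics/{n}4.png',p); print(n); comps(p,d,pts(d,m),.03,.2)
E
```

```text
clock: 11.92
eef_pos: [0.524, -0.3312, 0.1127]
ee_rot: [0.804, 0.594, -0.0, -0.0]
force: [0.4, 0.5, 1.2]
grip_width: 0.904
grip_force: 0.0
clock: 12.8
eef_pos: [0.5244, -0.3315, 0.2649]
ee_rot: [0.804, 0.594, 0.0, 0.002]
force: [-1.1, 0.5, -0.6]
grip_width: 0.902
grip_force: 0.0
wrist
red [281. 176.] 5614 zt 0.1469 rect [ 522.6 -333.5] [46.3 21.9] 72.9 mean [ 523.2 -332.2  146.1]
scene
red [428. 142.] 623 zt 0.1448 rect [372.5 278.8] [58.  31.6] 46.0 mean [374.8 278.5 143.4]
red [191. 191.] 948 zt 0.1473 rect [ 526.2 -332.6] [45.3 23.4] 75.2 mean [ 528.3 -331.7  146.4]
red [457. 224.] 178 zt 0.0851 rect [625.  288.6] [15.5 36.6] 40.0 mean [625.8 288.2  83.1]
blue [287. 187.] 908 zt 0.0868 rect [499.5 -98.8] [75.6 97. ] 20.6 mean [502.5 -98.5  84.7]
blue [396. 187.] 356 zt 0.1229 rect [528.5 160.9] [22.5 45.4] 12.2 mean [530.1 160.3 121.3]
```

View pics/scene4.png

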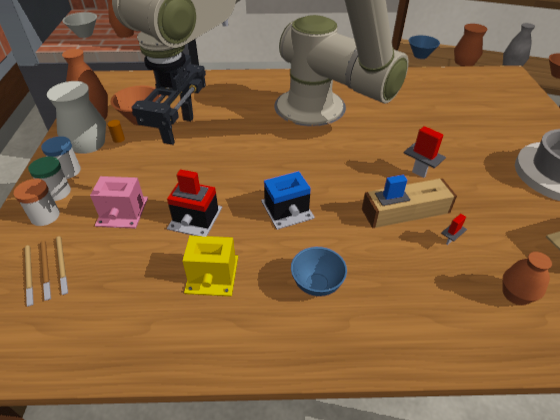

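The key stands home in the red switch at (189,183). Its grip top is at 147 mm, as expected when seated. The blue key (396,187) and the bowl (318,272) have not moved, and the gripper is clear.

```bash
python3 -c "
from cell import job; print(job.finish_job())"
```

```text
the job is handed in; nothing more can be done
None
```

The red kiln key is in the red-topped switch with its collar flush and the gripper released; the blue key and the bowl have not moved, and the job is handed in (no verdict was shown).

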